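# Weigh, ticket and pack the detergent tubs at the laundry counter

### The job

Weigh and pack the customer's detergent tubs, however many stand on the rubber mat. First, with the pan empty, turn the scale's tare knob (which turns the dial face) until the pointer reads zero, and let go; then stand every tub on the pan, and only then slide the ticket printer's slider to the long line and let go of it, and after that twist the sprung print key clockwise to its stop and release it so that it springs back, with all the tubs still on the pan. Finally stand all the tubs upright in the cardboard crate, so that the empty scale reads zero again, leaving the slider on its line and the other things on the counter where they are.

Things in the scene. Friction and masses are not known exactly. Their poses are not given: they have to be found in the camera images.
- scale: grey counter scale, fixed housing 170 (x) by 380 (y) by 50 mm tall, origin at the centre of its underside. In its own frame the steel pan lies on the -y side (pan centre at y = -75 mm) and the dial with the tare knob on the +y side (dial centre at y = +120 mm). The knob's top is at 92 mm, an upright tub on the empty pan reaches 124 mm above the counter
- pan_top (a point): centre of the upper surface of the scale's pan, 68 mm above the counter when empty. The pan is a shallow steel tray 150 (x) by 210 (y) mm with a 3 mm thick rim that stands 6 mm above this surface (inside 144 by 204 mm). It hangs on a spring and sinks about 1.5 mm per tub (stiffness 1500 N/m), at most 11 mm. Axes parallel to the scale's
- tare (a joint): angle of the tare knob (rad, grows anticlockwise seen from above, range -0.8 to 2.9). The white dial face turns with the knob. With the pan empty the pointer reads zero when this is 0; the start is 0.7 to 2.3, so the knob has to be turned clockwise. It stays where it is left (friction 0.04 N m)
- tare_grip (a point): point on the axis of the round black ribbed tare knob at the height to grip, 77 mm above the counter. The knob is 42 mm across, in the middle of the 128 mm white dial face; its wall runs from 8 to 42 mm above the 50 mm high housing
- pointer_tip (a point): tip of the red pointer, 56 mm from the knob's axis, just above the white dial face. The weight on the pan alone moves it: with the pan empty it points to the scale's +x (away from the robot), and each tub swings it clockwise seen from above by about 0.35 rad. Turning the knob does not move it
- zero_mark (a point): the zero of the dial face: a bold black line that ends in a black cross-bar 26 mm wide at the rim (all other ticks are thin); this point is on the line 56 mm from the knob's axis and turns with the knob. The pointer reads zero when its tip is over this point
- printer: plastic ticket printer console, fixed box 220 (x) by 180 (y) by 50 mm tall, origin at the centre of its underside, to the left or right of the mat. In its frame the slider's track runs along x at y = +50 mm, and the print key stands at x = -50, y = -45 mm
- fader (a joint): travel of the slider (m), 0 at the end of the track nearer the robot, growing along the printer's +x to 0.12 at the far end; starts at 0 to 0.05. It stays where it is left (friction about 1.5 N)
- fader_top (a point): centre of the top of the slider's black grip, a block 20 mm along the track by 28 mm across it by 40 mm tall, its top about 104 mm above the counter; the track under it is 40 mm wide and 14 mm tall on the 50 mm high console
- fader_mark (a point): point on the track's centre line at the long white line (16 mm long and bold on either side of the track; the other lines are 7 mm and thin). The slider is on the line when its centre is above this point, which is travel 0.09
- key (a joint): angle of the print key (rad), 0 at rest, grows clockwise seen from above to a hard stop at 1.0. A spring turns it back to 0 when let go; it takes 0.03 N m at rest and 0.15 N m at the stop
- key_grip (a point): point on the key's vertical axis at the height to grip, 86 mm above the counter; 10 mm below the key's top. The key is a black bar 42 mm long, 14 mm thick and 34 mm tall on a 40 mm disc, at rest along the printer's x axis; it is gripped across its 14 mm. The point's x axis lies along the bar
- crate: open cardboard crate, fixed, outside 250 (x) by 180 (y) by 50 mm tall, walls and floor 5 mm, blue band round its foot, origin at the centre of its underside, to the left or right of the mat
- mat: black rubber mat, fixed, 100 (x) by 370 (y) by 3 mm, origin at the centre of its underside. The tubs start on it in a row along its y, at least 75 mm from centre to centre
- tub0: upright closed detergent tub, white with a grey lid, 50 mm across (lid 52 mm), 56 mm tall, about 0.15 to 0.3 kg, origin at the centre of its underside, z axis up through the lid. All the tubs are alike; two or three of the four are there
- tub1: upright closed detergent tub, white with a grey lid, 50 mm across (lid 52 mm), 56 mm tall, about 0.15 to 0.3 kg, origin at the centre of its underside, z axis up through the lid. All the tubs are alike; two or three of the four are there
- tub2: upright closed detergent tub, white with a grey lid, 50 mm across (lid 52 mm), 56 mm tall, about 0.15 to 0.3 kg, origin at the centre of its underside, z axis up through the lid. All the tubs are alike; two or three of the four are there
- tub3: upright closed detergent tub, white with a grey lid, 50 mm across (lid 52 mm), 56 mm tall, about 0.15 to 0.3 kg, origin at the centre of its underside, z axis up through the lid. All the tubs are alike; two or three of the four are there
- plant: bystander: small plant in a dark pot, pot 90 mm across, 75 mm tall, leaves to 160 mm; origin at the centre of its underside
- sprayer: bystander: white spray bottle, 60 mm across, 172 mm tall; origin at the centre of its underside
- dish: bystander: shallow blue ceramic dish, 90 mm across, 30 mm tall; origin at the centre of its underside
Not all that is in view belongs to the job. What is shaped like the tub0 but blue or turquoise is not meant. What is shaped like the tub1 but yellow is not meant.

How it is judged:
On the way, in this order (a step that is already met when the one before it is completed fails the run):
1. the pointer of the empty scale is on zero and the knob is released (horizontal distance between pointer_tip and zero_mark below 0.006 m and contact force between the fingers and tare below 0.2 N and contact force between pan and anything else below 0.3 N), for 0.3 s.
2. every tub stands upright on the pan, released (x of tub0 in the frame of pan_top between -0.072 and 0.072 m and y of tub0 in the frame of pan_top between -0.102 and 0.102 m and z of tub0 in the frame of pan_top between -0.006 and 0.008 m and angle between each of tub0, tub1, tub2, tub3's own z axis and vertical below 0.15 rad and x of tub1 in the frame of pan_top between -0.072 and 0.072 m and y of tub1 in the frame of pan_top between -0.102 and 0.102 m and z of tub1 in the frame of pan_top between -0.006 and 0.008 m and x of tub2 in the frame of pan_top between -0.072 and 0.072 m and y of tub2 in the frame of pan_top between -0.102 and 0.102 m and z of tub2 in the frame of pan_top between -0.006 and 0.008 m and x of tub3 in the frame of pan_top between -0.072 and 0.072 m and y of tub3 in the frame of pan_top between -0.102 and 0.102 m and z of tub3 in the frame of pan_top between -0.006 and 0.008 m and contact force between the fingers and tub0 below 0.2 N and contact force between the fingers and tub1 below 0.2 N and contact force between the fingers and tub2 below 0.2 N and contact force between the fingers and tub3 below 0.2 N), for 0.3 s.
3. the slider is on the long line and released (horizontal distance between fader_top and fader_mark below 0.005 m and contact force between the fingers and fader below 0.2 N), for 0.2 s.
4. the print key is at its stop, with every tub on the pan and the slider on its line (value of joint key above 0.92 rad and horizontal distance between fader_top and fader_mark below 0.005 m and x of tub0 in the frame of pan_top between -0.072 and 0.072 m and y of tub0 in the frame of pan_top between -0.102 and 0.102 m and z of tub0 in the frame of pan_top between -0.006 and 0.008 m and angle between each of tub0, tub1, tub2, tub3's own z axis and vertical below 0.15 rad and x of tub1 in the frame of pan_top between -0.072 and 0.072 m and y of tub1 in the frame of pan_top between -0.102 and 0.102 m and z of tub1 in the frame of pan_top between -0.006 and 0.008 m and x of tub2 in the frame of pan_top between -0.072 and 0.072 m and y of tub2 in the frame of pan_top between -0.102 and 0.102 m and z of tub2 in the frame of pan_top between -0.006 and 0.008 m and x of tub3 in the frame of pan_top between -0.072 and 0.072 m and y of tub3 in the frame of pan_top between -0.102 and 0.102 m and z of tub3 in the frame of pan_top between -0.006 and 0.008 m), for 0.1 s.
5. the print key has been released and has sprung back (value of joint key below 0.08 rad and contact force between the fingers and key below 0.2 N), for 0.2 s.
At the end, for the whole second after the job is handed in: Every tub present stands upright (within 0.15 rad) on the floor of the crate, released and at rest; the pointer tip of the empty scale is within 7 mm of the zero point; the slider is within 5 mm of the long line; the key is back at rest (below 0.08 rad) (x of tub0 in the frame of crate between -0.12 and 0.12 m and y of tub0 in the frame of crate between -0.085 and 0.085 m and z of tub0 in the frame of crate between -0.002 and 0.012 m and angle between each of tub0, tub1, tub2, tub3's own z axis and vertical below 0.15 rad and x of tub1 in the frame of crate between -0.12 and 0.12 m and y of tub1 in the frame of crate between -0.085 and 0.085 m and z of tub1 in the frame of crate between -0.002 and 0.012 m and x of tub2 in the frame of crate between -0.12 and 0.12 m and y of tub2 in the frame of crate between -0.085 and 0.085 m and z of tub2 in the frame of crate between -0.002 and 0.012 m and x of tub3 in the frame of crate between -0.12 and 0.12 m and y of tub3 in the frame of crate between -0.085 and 0.085 m and z of tub3 in the frame of crate between -0.002 and 0.012 m and contact force between the fingers and tub0 below 0.2 N and contact force between the fingers and tub1 below 0.2 N and contact force between the fingers and tub2 below 0.2 N and contact force between the fingers and tub3 below 0.2 N and linear speed of each of tub0, tub1, tub2, tub3 below 0.02 m/s and horizontal distance between pointer_tip and zero_mark below 0.007 m and horizontal distance between fader_top and fader_mark below 0.005 m and value of joint key below 0.08 rad); the robot touches nothing.
It fails at once if the plant is pushed more than 3 cm (distance of plant from where it was at the start of the episode above 0.03 m).
It fails at once if the sprayer is pushed more than 3 cm (distance of sprayer from where it was at the start of the episode above 0.03 m).
It fails at once if the dish is pushed more than 3 cm (distance of dish from where it was at the start of the episode above 0.03 m).
Of tub0, tub1, tub2, tub3 only 2 to 3 are there at a start; the rules pass over those that are not, and their reading is None.
At some moment in a run one of tub0, tub1, tub2, tub3 may be knocked a few centimetres aside while the robot is not near it.
It also fails if it takes over 210 s, if anything falls off the work surface, if the arm or the gripper's body presses on something with over 40 N, if the wrist force passes 120 N, or if a joint passes its speed limit or range.

### The arm

A 6-joint arm with a two-finger parallel gripper is mounted at the origin on the work surface. World frame = base frame: x ahead of the robot, y to its left, z up, the work surface at z = 0. Lengths are in m, angles in rad, forces in N, time in s.
With the tool pointing down it reaches from about 0.35 to 0.975 m from the base axis. Payload 4.9 kg.
Tool frame: the origin (TCP) lies at the very end of the fingers, on their centre line; the grasp point (between the pads) lies 19 mm behind it; z points along the fingers, y is the line along which they close (so a half turn about z gives the same grasp; the last joint's range is limited). The gripper opens to 85 mm and grips with 20 to 120 N. Pads are 22 mm wide; open, the fingers measure 114 mm over their backs; the gripper's body (76 mm by 85 mm) begins 54 mm behind the grasp point. The pads swing forward as they close: fully open they stand 13 mm farther back than shut.
Start: joints at [1.014, 0.053, 1.613, -0, 1.476, -0.119], TCP at [0.265, 0.566, 0.231] pointing down, gripper open.
Joint ranges: [-3.01, 3.01], [-1.01, 2.22], [0.06, 2.58], [-1.02, 4.17], [0.09, 2.62], [-3.14, 3.14]. Speed limits (rad/s): [2.57, 2.57, 3.14, 3.14, 3.14, 3.14].

### API

Orientations are given as a unit quaternion [w, x, y, z].
In Python, from plant import monitor, vision, manip gives the robot as it stands. The module is installed in compiled form; this text tells all that it offers.
- The arm moves only by the tool arm_command, never from a script. Its argument "rows" is a list of rows, each a list of 3 entries, a list of its own where there are three numbers: the finger opening in mm, from 0 to 85.4, then the shift along the world's x, y, z in units of 30 cm (1.0 is 30 cm), then the turn, a rotation vector about the world's x, y, z in units of pi/2 rad (1.0 is pi/2 rad). In form: [[claw, [x, y, z], [wx, wy, wz]], ...]. A call has 1 to 12 rows; each row is the pose to reach, as a shift and turn from the pose commanded when the call began; what a row does not reach only later rows make up. A row lasts 1/12 s, in which the tool goes at most 41.7 mm and 7.16 degrees, less where a joint would pass 70% of its speed; a pose out of reach is approached as far as the arm can. A call with a number of a shift or a turn outside -1 to 1 is refused whole. A call with a gripper value outside its range is refused whole. The fingers move at their own pace and stop on an object; the grip force is fixed at half the most. Time passes only in rows, so rows that repeat a pose let the fingers close. It gives the time, the measured TCP pose, the force, the opening and the grip force at its end, in the units of the state.
- monitor.state(): the state, without advancing time (a new reading comes with each control period).
- vision.grab_frame(name): name is "scene" or "top"; returns a dict with "color" (384x512x3 uint8, red, green, blue), "z_map" (384x512 float32, m along the optical axis (not along the pixel's ray), 0 where there is no reading), "mtx" (3x3 intrinsics, pixels), "k1" (the pictures are not rectified: a ray, as slopes to the right and down, at radius r is drawn at 1 + k1 r^2 times it, then the intrinsics apply), "R" (3x3) and "t" (3): a world point X has camera coordinates R X + t. Camera axes: x right, y down, z forward; pixel columns grow to the right and rows downward; lengths in m; the calibration is good to about 2 mm. A picture is of the moment at which its call begins.
- manip.job_done(): hands the job in; it is judged then, once.
The state is a dict: "time": time; "joint_pos": joint angles; "joint_vel": joint speeds; "joint_efforts": joint torques, N m; "tool_pos": TCP position; "tool_rot": TCP orientation; "contact_force": force on the tool from outside, world axes, zero at the start; "ft_torque": the same for the moment, N m; "gripper_width": opening from 0.0 (shut) to 1.0 (fully open); "grasp_force": force on a finger pad.
Only numpy, scipy, OpenCV 4.12 (cv2) and the standard library are available. Lean on these libraries where they do the work, as an engineer would, in place of code of your own. Each camera call takes 0.05 s, during which the arm holds its last target. There are 200 camera calls.

## Working session

There is one attempt and no reset: what is moved stays moved. The work goes in short steps, Python scripts to look and compute and a tool call to move; the robot and the scene stay as the last step left them, time stands still between calls to the robot, and variables do not carry over. Pictures are saved under pics/ and viewed, at most 14 in all, crops included, and the job is handed in when it is done.

Besides the shell and the picture viewer there is one more tool, called after "Request:" as a command line: name --argument value ..., lists and objects as JSON in quotes. arm_command: Moves the arm, as the interface text tells. Shifts and turns lie within -1 to 1; 1 stands for 30 cm of shift or pi/2 rad of turn. Its arguments: {"type":"object","properties":{"rows":{"type":"array"}},"required":["rows"]}

```bash
mkdir -p pics; cat > h.py <<'E'
import numpy as np, cv2
from plant import monitor, vision, manip
def grab(n):
    f=vision.grab_frame(n); return f
def cloud(f):
    K=f["mtx"];k=f["k1"];h,w=f["z_map"].shape
    u,v=np.meshgrid(np.arange(w),np.arange(h))
    p=np.stack([u,v],-1).reshape(-1,1,2).astype(float)
    s=cv2.undistortPoints(p,K,np.array([k,0,0,0,0.])).reshape(h,w,2)
    z=f["z_map"]; c=np.dstack([s[...,0]*z,s[...,1]*z,z])
    X=(c-f["t"])@f["R"]; X[z==0]=np.nan
    return X
def save(n,im): cv2.imwrite("pics/"+n,cv2.cvtColor(im,cv2.COLOR_RGB2BGR))
E
python3 - <<'E'
from h import *
print(monitor.state())
for n in("top","scene"):
    f=grab(n); np.savez(n+"0.npz",**f); save(n+"0.png",f["color"]); print(n,f["mtx"],f["k1"],-f["R"].T@f["t"])
E
```

```text
{'time': 0.0, 'joint_pos': array([ 1.01395290e+00,  5.33703032e-02,  1.61430366e+00,  3.16450402e-05,
        1.47597369e+00, -1.18977794e-01]), 'joint_vel': array([ 3.39302809e-04, -9.09922773e-04, -6.93682900e-04,  1.07873584e-03,
        1.24238750e-03, -5.23786297e-05]), 'joint_efforts': array([-2.47220305e-04, -3.93699038e+01, -3.70168269e+01, -1.46591028e-04,
        7.42087956e-03,  8.40321434e-06]), 'tool_pos': array([0.2646542 , 0.56551731, 0.2300489 ]), 'tool_rot': array([-3.55491435e-04,  2.17189400e-01,  9.76128940e-01, -9.64169820e-04]), 'contact_force': array([ 0.73562856, -0.77481288,  0.16045165]), 'ft_torque': array([ 0.01289451,  0.02134163, -0.05039948]), 'grasp_force': 0.0, 'gripper_width': 1.0026564283623254}
top [[430.03502303   0.         250.89054894]
 [  0.         430.03502303 189.85319579]
 [  0.           0.           1.        ]] -0.07046302821145047 [ 0.21885709 -0.0059764   1.70434884]
scene [[426.68701357   0.         250.2712016 ]
 [  0.         426.68701357 184.77836903]
 [  0.           0.           1.        ]] 0.03809245142481451 [ 1.14477471 -0.89172818  1.13857995]
```

View pics/top0.png

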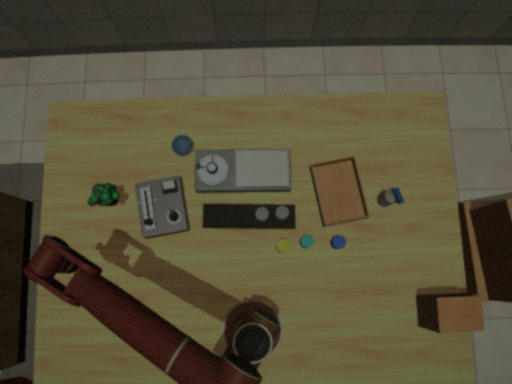

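View pics/scene0.png

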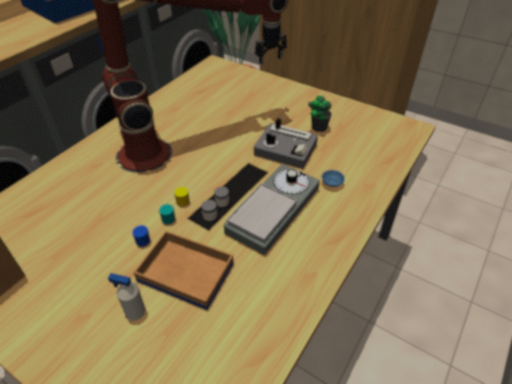

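Two grey-lidded tubs are on the mat at top pixels (262,214) and (282,213). The scale is at (243,170) with its dial on the left, the printer at (161,207) and the crate at (338,191). Next I measure the poses.

```bash
cat >> h.py <<'E'
def rect(X,m):
    # min-area rectangle of masked points (world xy): centre, size, angle
    P=X[m][:,:2].astype(np.float32); return cv2.minAreaRect(P*1000)
def ortho(f,X,x0,x1,y0,y1,z,s):
    # rectified view of plane height z; s px per m; up=+x, left=+y
    H=int((x1-x0)*s);W=int((y1-y0)*s)
    xs=x1-(np.arange(H)+.5)/s; ys=y1-(np.arange(W)+.5)/s
    G=np.stack([np.repeat(xs[:,None],W,1),np.repeat(ys[None],H,0),np.full((H,W),z)],-1).reshape(-1,3)
    p,_=cv2.projectPoints(G,cv2.Rodrigues(f["R"])[0],f["t"],f["mtx"],np.array([f["k1"],0,0,0,0.]))
    m=p.reshape(H,W,2).astype(np.float32)
    return cv2.remap(f["color"],m[...,0],m[...,1],cv2.INTER_CUBIC)
E
python3 - <<'E'
from h import *
f=dict(np.load("top0.npz"));X=cloud(f);Z=X[...,2]
def box(a,b,c,d): 
    m=np.zeros(Z.shape,bool); m[b:d,a:c]=1; return m
for n,b,lo,hi in [("table",(60,250,180,330),-.05,.05),("scale",(188,140,300,200),.03,.2),("pan",(188,140,300,200),.06,.08),("knob",(188,140,236,200),.082,.11),("printer",(130,172,195,242),.03,.2),
  ("fader",(130,172,165,242),.085,.13),("key",(160,200,195,242),.075,.12),("crate",(300,150,375,235),.03,.08),("tubA",(250,200,272,226),.045,.08),("tubB",(273,200,296,226),.045,.08),("spray",(375,180,412,212),.05,.2),("dish",(168,132,195,158),.015,.06),("yellow",(274,236,292,254),.04,.08)]:
    m=box(*b)&(Z>lo)&(Z<hi)
    if m.sum()<3: print(n,m.sum());continue
    r=rect(X,m); print(n,m.sum(),np.round(r[0],1),np.round(r[1],1),round(r[2],1),"z",np.round(np.percentile(Z[m],[5,50,95]),3), "mean",np.round(X[m].mean(0),4))
im=np.vstack([np.hstack([ortho(f,X,.24,.47,.20,.46,.05,1400)])])
save("pr.png",im)
im=ortho(f,X,.38,.56,.02,.24,.055,2000);save("dial.png",im)
print(im.shape)
E
```

```text
table 5324 [162.1 518.2] [480.4 306.6] 89.4 z [-0.007  0.     0.007] mean [0.1816 0.4697 0.    ]
scale 4033 [635.2  29.7] [395.5 209.9] 88.0 z [0.044 0.062 0.075] mean [0.6135 0.023  0.0602]
pan 2009 [620.7  23.1] [360.4 155.4] 88.1 z [0.062 0.068 0.075] mean [ 0.6175 -0.0496  0.0682]
knob 91 [619.6 142.2] [38.4 38.9] 9.1 z [0.085 0.092 0.099] mean [0.6193 0.1426 0.0918]
printer 2601 [479.3 343.1] [222.4 182.9] 9.4 z [0.043 0.052 0.072] mean [0.4757 0.3402 0.0548]
fader 45 [415.  382.8] [20.4 26.8] 8.3 z [0.093 0.103 0.108] mean [0.4144 0.3819 0.1019]
key 50 [436.3 290.1] [39.7 14.6] 6.9 z [0.08  0.094 0.101] mean [0.4363 0.2891 0.0932]
crate 469 [ 508.7 -319. ] [270.4 268. ] 10.7 z [0.032 0.047 0.055] mean [ 0.5271 -0.3578  0.0455]
tubA 141 [438.7 -46. ] [46.4 47.5] 88.3 z [0.053 0.059 0.065] mean [ 0.4388 -0.0465  0.0586]
tubB 145 [ 442.3 -124.9] [49.3 49.5] 41.3 z [0.052 0.058 0.066] mean [ 0.442  -0.1248  0.0584]
spray 315 [ 479.9 -536. ] [71.6 47.2] 14.3 z [0.062 0.127 0.174] mean [ 0.4794 -0.5338  0.1301]
dish 189 [730.8 263.4] [86.4 81.4] 89.8 z [0.016 0.024 0.034] mean [0.7353 0.2677 0.024 ]
yellow 147 [ 315.1 -123.5] [48.3 50.8] 42.7 z [0.049 0.056 0.062] mean [ 0.3148 -0.1234  0.0559]
(360, 440, 3)
```

View pics/pr.png

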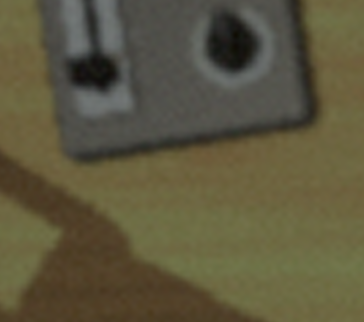

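View pics/dial.png

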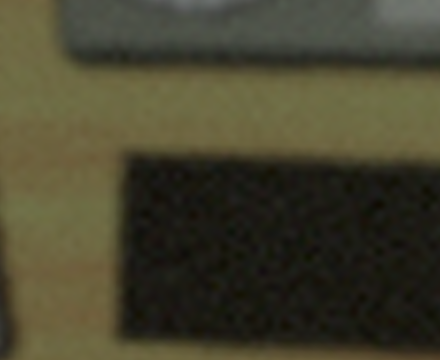

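Those two crops missed their targets: one shows only the printer's lower edge with the slider at (95,72), the other only the mat. I'll make one correct composite of dial and printer.

```bash
python3 - <<'E'
from h import *
f=dict(np.load("top0.npz"));X=cloud(f);Z=X[...,2]
a=ortho(f,X,.54,.70,.06,.22,.06,2400)
b=ortho(f,X,.36,.60,.22,.46,.06,1600)
save("comp.png",np.hstack([a,b])); print(a.shape,b.shape)
m=np.zeros(Z.shape,bool); m[140:200,188:300]=1
for nm,mm in(("scale45-56",m&(Z>.042)&(Z<.12)),("pan",m&(Z>.06)&(Z<.08)&(X[...,1]<.045))):
    P=X[mm][:,:2]; 
    r=rect(X,mm);print(nm,r, np.percentile(P,[1,99],axis=0))
m=np.zeros(Z.shape,bool); m[150:235,300:375]=1
mm=m&(Z>.035)&(Z<.07)&(X[...,1]<-.22)
print("crate",rect(X,mm))
E
```

```text
Traceback (most recent call last):
ValueError: all the input array dimensions except for the concatenation axis must match exactly, but along dimension 0, the array at index 0 has size 383 and the array at index 1 has size 384
```

```bash
sed -i 's/H=int((x1-x0)\*s);W=int((y1-y0)\*s)/H=round((x1-x0)*s);W=round((y1-y0)*s)/' h.py; python3 - <<'E'
from h import *
f=dict(np.load("top0.npz"));X=cloud(f);Z=X[...,2]
a=ortho(f,X,.54,.70,.06,.22,.06,2400)
b=ortho(f,X,.36,.60,.22,.46,.06,1600)
save("comp.png",np.hstack([a,b])); print(a.shape,b.shape)
m=np.zeros(Z.shape,bool); m[140:200,188:300]=1
for nm,mm in(("scale45-56",m&(Z>.042)&(Z<.12)),("pan",m&(Z>.06)&(Z<.08)&(X[...,1]<.045))):
    P=X[mm][:,:2]; 
    r=rect(X,mm);print(nm,r, np.percentile(P,[1,99],axis=0))
m=np.zeros(Z.shape,bool); m[150:235,300:375]=1
mm=m&(Z>.035)&(Z<.07)&(X[...,1]<-.22)
print("crate",rect(X,mm))
E
```

```text
(384, 384, 3) (384, 384, 3)
scale45-56 ((618.0276489257812, 22.136505126953125), (377.3647766113281, 172.64549255371094), 89.59745025634766) [[ 0.53534486 -0.16169778]
 [ 0.70155604  0.20634253]]
pan ((615.8236083984375, -56.271156311035156), (202.61892700195312, 155.3682098388672), 89.63044738769531) [[ 0.54327533 -0.15517881]
 [ 0.69162794  0.04242651]]
crate ((509.74774169921875, -324.5516357421875), (270.4381408691406, 256.6250305175781), 10.717297554016113)
```

View pics/comp.png

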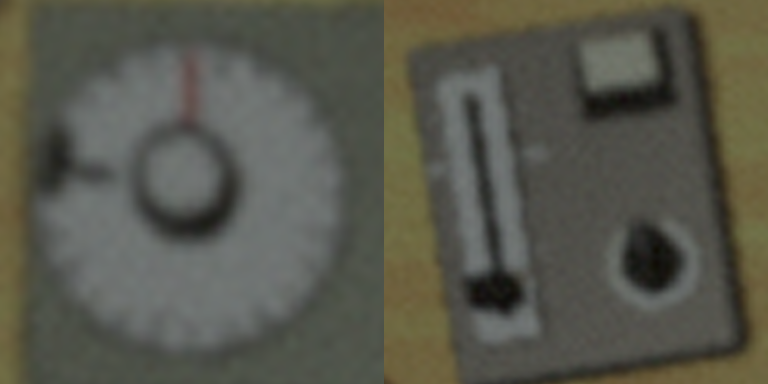

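The composite shows the red pointer straight up from the dial centre (191,198) to (190,55). The bold zero line is at left, (55,158) to (105,173). The long line is at (436,170) and (537,153), and the slider is at (496,292). I'll refine the zero angle and the crate pose while I start moving.

```bash
cat >> h.py <<'E'
def zero_angle(f,c=(.6185,.1415)):
    im=ortho(f,None,c[0]-.07,c[0]+.07,c[1]-.07,c[1]+.07,.058,2000).astype(int)
    yy,xx=np.mgrid[:280,:280]; X=(139.5-yy)/2000;Y=(139.5-xx)/2000;r=np.hypot(X,Y)
    w=(im.max(2)<65)&(r>.044)&(r<.064)
    red=(im[...,0]>im[...,1]+30)&(r>.030)&(r<.062)
    an=lambda m:(np.arctan2(Y[m].mean(),X[m].mean()),m.sum())
    return an(w),an(red),im
E
python3 - <<'E'
from h import *
f=dict(np.load("top0.npz"));X=cloud(f);Z=X[...,2]
print(zero_angle(f)[:2])
m=np.zeros(Z.shape,bool); m[154:231,305:373]=1
hsv=cv2.cvtColor(f["color"],cv2.COLOR_RGB2HSV)
# wall-top pixels, largest component
mm=(m&(Z>.03)&(Z<.07)).astype(np.uint8)
n,l,s,c=cv2.connectedComponentsWithStats(cv2.morphologyEx(mm,cv2.MORPH_CLOSE,np.ones((3,3))))
k=1+s[1:,4].argmax();print(s[k],rect(X,(l==k)&(mm>0)))
P=[(310,166),(353,157),(368,217),(324,226)]
for u,v in P: print(X[v,u])
# dark frame fit: low percentile colour
g=m&(hsv[...,2]<90);print(g.sum(),rect(X,g&~np.isnan(Z)))
E
```

```text
((np.float64(1.3176251256694247), np.int64(1133)), (np.float64(nan), np.int64(0)))
[310 156  60  70 476] ((525.4514770507812, -357.9327087402344), (253.02381896972656, 184.71533203125), 9.604263305664062)
[ 0.62481569 -0.24777544  0.03865044]
[ 0.6581327  -0.42359179  0.03605893]
[ 4.18375994e-01 -4.75550873e-01 -4.19893046e-04]
[ 0.38731407 -0.29606357  0.00196802]
628 ((522.2811279296875, -356.39239501953125), (250.2289581298828, 182.37445068359375), 9.700803756713867)h.py:30: RuntimeWarning: Mean of empty slice.
  an=lambda m:(np.arctan2(Y[m].mean(),X[m].mean()),m.sum())
  ret = ret.dtype.type(ret / rcount)
```

Request:
arm_command --rows '[[85,[0.59,-0.707,0],[0,0,0.678]],[85,[0.59,-0.707,0],[0,0,0.678]],[85,[0.59,-0.707,0],[0,0,0.678]],[85,[0.59,-0.707,0],[0,0,0.678]],[85,[0.59,-0.707,0],[0,0,0.678]],[85,[0.59,-0.707,0],[0,0,0.678]],[85,[0.59,-0.707,0],[0,0,0.678]],[85,[0.59,-0.707,0],[0,0,0.678]],[85,[0.59,-0.707,0],[0,0,0.678]],[85,[0.59,-0.707,0],[0,0,0.678]],[85,[0.59,-0.707,0],[0,0,0.678]]]'

```text
time: 1.02
tool_pos: [0.4418, 0.3537, 0.2308]
tool_rot: [-0.0, -0.307, 0.952, -0.0]
contact_force: [-0.3, 0.2, -0.5]
gripper_width: 0.991
grasp_force: 0.0
```

Request:
arm_command --rows '[[85,[0.59,-0.707,0],[0,0,0]],[85,[0.59,-0.707,0],[0,0,0]],[85,[0.59,-0.707,0],[0,0,0]],[85,[0.59,-0.707,0],[0,0,0]],[85,[0.59,-0.707,0],[0,0,0]],[85,[0.59,-0.707,0],[0,0,0]],[85,[0.59,-0.707,0],[0,0,0]],[85,[0.59,-0.707,0],[0,0,0]],[85,[0.59,-0.707,0],[0,0,0]],[85,[0.59,-0.707,0],[0,0,0]],[85,[0.59,-0.707,0],[0,0,0]]]'

```text
time: 1.93
tool_pos: [0.6181, 0.1433, 0.2312]
tool_rot: [-0.0, -0.309, 0.951, 0.0]
contact_force: [0.4, -0.9, -0.4]
gripper_width: 0.993
grasp_force: 0.0
```

Request:
arm_command --rows '[[70,[0,0,-0.4],[0,0,0]],[70,[0,0,-0.4],[0,0,0]],[70,[0,0,-0.4],[0,0,0]],[70,[0,0,-0.45],[0,0,0]],[70,[0,0,-0.5],[0,0,0]],[70,[0,0,-0.555],[0,0,0]],[70,[0,0,-0.555],[0,0,0]],[70,[0,0,-0.555],[0,0,0]]]'

```text
time: 2.6
tool_pos: [0.6193, 0.1424, 0.0657]
tool_rot: [0.0, -0.309, 0.951, -0.0]
contact_force: [0.4, -1.8, 1.4]
gripper_width: 0.82
grasp_force: 0.0
```

Request:
arm_command --rows '[[30,[0,0,0],[0,0,0]],[30,[0,0,0],[0,0,0]],[30,[0,0,0],[0,0,0]],[30,[0,0,0],[0,0,0]],[30,[0,0,0],[0,0,0]],[30,[0,0,0],[0,0,0]],[30,[0,0,0],[0,0,0]],[30,[0,0,0],[0,0,0]]]'

```text
time: 3.27
tool_pos: [0.6216, 0.141, 0.0681]
tool_rot: [0.003, -0.308, 0.951, -0.002]
contact_force: [0.8, -4.1, 7.1]
gripper_width: 0.471
grasp_force: 61.0
```

Request:
arm_command --rows '[[30,[0,0,0],[0,0,-0.07]],[30,[0,0,0],[0,0,-0.14]],[30,[0,0,0],[0,0,-0.21]],[30,[0,0,0],[0,0,-0.28]],[30,[0,0,0],[0,0,-0.35]],[30,[0,0,0],[0,0,-0.42]],[30,[0,0,0],[0,0,-0.49]],[30,[0,0,0],[0,0,-0.56]],[30,[0,0,0],[0,0,-0.63]],[30,[0,0,0],[0,0,-0.7]],[30,[0,0,0],[0,0,-0.77]],[30,[0,0,0],[0,0,-0.834]]]'

```text
time: 4.27
tool_pos: [0.6215, 0.1409, 0.0681]
tool_rot: [0.003, 0.337, 0.941, 0.0]
contact_force: [1.8, -5.1, 6.1]
gripper_width: 0.469
grasp_force: 61.1
```

Request:
arm_command --rows '[[30,[0,0,0],[0,0,0]],[30,[0,0,0],[0,0,0]],[80,[0,0,0],[0,0,0]],[80,[0,0,0],[0,0,0]],[80,[0,0,0],[0,0,0]],[80,[0,0,0],[0,0,0]],[80,[0,0,0],[0,0,0]],[80,[0,0,0.15],[0,0,0]],[80,[0,0,0.3],[0,0,0]],[80,[0,0,0.5],[0,0,0]],[80,[0,0,0.5],[0,0,0]],[80,[0,0,0.5],[0,0,0]]]'

```text
time: 5.27
tool_pos: [0.6227, 0.1425, 0.2239]
tool_rot: [0.006, 0.335, 0.942, 0.003]
contact_force: [1.1, 0.3, 0.5]
gripper_width: 0.936
grasp_force: 0.0
```

Request:
arm_command --rows '[[80,[-0.55,-0.75,0],[0,0,-0.6]],[80,[-0.55,-0.75,0],[0,0,-0.6]],[80,[-0.55,-0.75,0],[0,0,-0.6]],[80,[-0.55,-0.75,0],[0,0,-0.6]],[80,[-0.55,-0.75,0],[0,0,-0.6]],[80,[-0.55,-0.75,0],[0,0,-0.6]],[80,[-0.55,-0.75,0],[0,0,-0.6]],[80,[-0.55,-0.75,0],[0,0,-0.6]],[80,[-0.55,-0.75,0],[0,0,-0.6]],[80,[-0.55,-0.75,0],[0,0,-0.6]]]'

```text
time: 6.1
tool_pos: [0.4537, -0.0831, 0.2143]
tool_rot: [-0.0, 0.726, 0.688, 0.0]
contact_force: [-0.3, -0.4, -0.9]
gripper_width: 0.936
grasp_force: 0.0
```

```bash
python3 - <<'E'
from h import *
f=grab("top"); im=zero_angle(f)[2].astype(np.uint8); print(zero_angle(f)[:2])
g=cv2.resize(f["color"][130:260,120:380],None,fx=2,fy=2,interpolation=cv2.INTER_CUBIC)
c=np.zeros((280,800,3),np.uint8);c[:260,:520]=g;c[:,520:]=im
save("t1.png",c); np.savez("t1.npz",**f)
X=cloud(f);Z=X[...,2]
for a,b in((250,272),(273,296)):
    m=np.zeros(Z.shape,bool);m[200:226,a:b]=1;m&=(Z>.045)&(Z<.08);print(m.sum(),X[m].mean(0) if m.any() else 0)
E
```

```text
((np.float64(0.007060396765763524), np.int64(927)), (np.float64(nan), np.int64(0)))
134 [ 0.43965198 -0.04671582  0.05898047]
72 [ 0.44269883 -0.12149457  0.05808718]h.py:30: RuntimeWarning: Mean of empty slice.
  an=lambda m:(np.arctan2(Y[m].mean(),X[m].mean()),m.sum())
  ret = ret.dtype.type(ret / rcount)
```

View pics/t1.png

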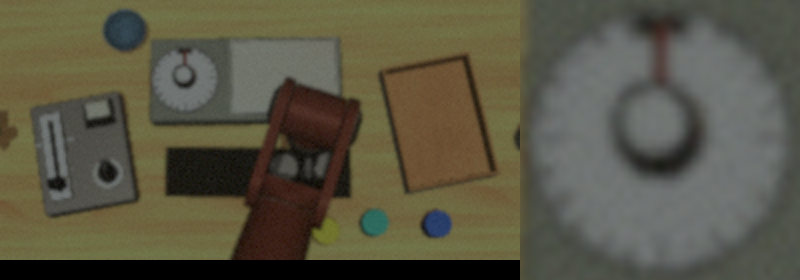

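The dial's zero bar now sits under the pointer tip (660,25 in the inset) and both tubs stand where they were. Next I pick tub A.

Request:
arm_command --rows '[[85,[-0.049,0.122,0],[0,0,0]],[85,[-0.049,0.122,0],[0,0,0]],[85,[-0.049,0.122,-0.15],[0,0,0]],[85,[-0.049,0.122,-0.29],[0,0,0]],[85,[-0.049,0.122,-0.42],[0,0,0]],[85,[-0.049,0.122,-0.54],[0,0,0]],[85,[-0.049,0.122,-0.64],[0,0,0]],[85,[-0.049,0.122,-0.645],[0,0,0]],[85,[-0.049,0.122,-0.645],[0,0,0]]]'

```text
time: 6.9
tool_pos: [0.4378, -0.0455, 0.0196]
tool_rot: [-0.002, 0.725, 0.688, -0.001]
contact_force: [0.8, -0.2, 0.8]
gripper_width: 0.995
grasp_force: 0.0
```

Request:
arm_command --rows '[[40,[0,0,0],[0,0,0]],[40,[0,0,0],[0,0,0]],[40,[0,0,0],[0,0,0]],[40,[0,0,0],[0,0,0]],[40,[0,0,0],[0,0,0]],[40,[0,0,0],[0,0,0]],[40,[0,0,0],[0,0,0]],[40,[0,0,0],[0,0,0]]]'

```text
time: 7.57
tool_pos: [0.4418, -0.0472, 0.0244]
tool_rot: [0.002, 0.726, 0.688, 0.002]
contact_force: [-0.3, 1.6, 7.0]
gripper_width: 0.589
grasp_force: 62.0
```

Request:
arm_command --rows '[[40,[0,0,0.1],[0,0,0]],[40,[0,0,0.2],[0,0,0]],[40,[0,0,0.3],[0,0,0]],[40,[0,0,0.4],[0,0,0]],[40,[0,0,0.4],[0,0,0]]]'

```text
time: 7.98
tool_pos: [0.4435, -0.0477, 0.1494]
tool_rot: [0.006, 0.726, 0.688, 0.004]
contact_force: [0.8, -1.0, -1.5]
gripper_width: 0.595
grasp_force: 63.8
```

Request:
arm_command --rows '[[40,[0.1,0.02,0],[0,0,0]],[40,[0.2,0.05,0],[0,0,0]],[40,[0.32,0.08,0],[0,0,0]],[40,[0.44,0.1,0],[0,0,0]],[40,[0.53,0.115,0],[0,0,0]],[40,[0.593,0.122,0],[0,0,0]],[40,[0.593,0.122,0],[0,0,0]],[40,[0.593,0.122,0],[0,0,0]],[40,[0.593,0.122,0],[0,0,0]],[40,[0.593,0.122,0],[0,0,0]]]'

```text
time: 8.82
tool_pos: [0.6159, -0.01, 0.1408]
tool_rot: [-0.0, 0.726, 0.687, -0.0]
contact_force: [0.1, -0.3, -2.5]
gripper_width: 0.59
grasp_force: 64.0
```

Request:
arm_command --rows '[[40,[0,0,-0.04],[0,0,0]],[40,[0,0,-0.08],[0,0,0]],[40,[0,0,-0.12],[0,0,0]],[40,[0,0,-0.145],[0,0,0]],[40,[0,0,-0.16],[0,0,0]],[40,[0,0,-0.168],[0,0,0]],[40,[0,0,-0.168],[0,0,0]],[40,[0,0,-0.168],[0,0,0]],[40,[0,0,-0.168],[0,0,0]]]'

```text
time: 9.57
tool_pos: [0.6177, -0.01, 0.0916]
tool_rot: [0.001, 0.726, 0.688, 0.0]
contact_force: [0.7, 0.5, -2.9]
gripper_width: 0.591
grasp_force: 64.0
```

Request:
arm_command --rows '[[40,[0,0,-0.006],[0,0,0]],[40,[0,0,-0.012],[0,0,0]],[40,[0,0,-0.012],[0,0,0]],[40,[0,0,-0.012],[0,0,0]]]'

```text
time: 9.9
tool_pos: [0.6179, -0.01, 0.0881]
tool_rot: [0.001, 0.726, 0.688, 0.001]
contact_force: [1.3, 0.8, -0.9]
gripper_width: 0.591
grasp_force: 64.2
```

Request:
arm_command --rows '[[75,[0,0,0],[0,0,0]],[75,[0,0,0],[0,0,0]],[75,[0,0,0],[0,0,0]],[75,[0,0,0],[0,0,0]],[75,[0,0,0],[0,0,0]],[75,[0,0,0.08],[0,0,0]],[75,[0,0,0.2],[0,0,0]],[75,[0,0,0.33],[0,0,0]],[75,[0,0,0.4],[0,0,0]],[75,[0,0,0.4],[0,0,0]]]'

```text
time: 10.73
tool_pos: [0.6207, -0.0104, 0.2153]
tool_rot: [0.005, 0.726, 0.688, 0.004]
contact_force: [0.5, -0.5, 0.8]
gripper_width: 0.875
grasp_force: 0.0
```

Request:
arm_command --rows '[[85,[-0.583,0.6,0],[0,0,0]],[85,[-0.583,0.6,0],[0,0,0]],[85,[-0.583,0.6,0],[0,0,0]],[85,[-0.583,0.6,0],[0,0,0]],[85,[-0.583,0.6,0],[0,0,0]],[85,[-0.583,0.6,0],[0,0,0]],[85,[-0.583,0.6,0],[0,0,0]],[85,[-0.583,0.6,0],[0,0,0]],[85,[-0.583,0.6,0],[0,0,0]]]'

```text
time: 11.48
tool_pos: [0.4422, 0.17, 0.207]
tool_rot: [0.0, 0.726, 0.688, -0.0]
contact_force: [0.2, 0.1, 0.6]
gripper_width: 0.992
grasp_force: 0.0
```

```bash
cat >> h.py <<'E'
def tubs(f):
    # grey lids: blobs at lid height on mat, pan or in crate
    X=cloud(f);Z=X[...,2];out=[]
    for lo,hi in((.045,.075),(.105,.140)):
        mm=((Z>lo)&(Z<hi)).astype(np.uint8); mm[:140]=0; mm[240:]=0; mm[:,:190]=0; mm[:,375:]=0
        n,l,s,c=cv2.connectedComponentsWithStats(cv2.morphologyEx(mm,cv2.MORPH_OPEN,np.ones((5,5))))
        for k in range(1,n):
            if 60<s[k,4]<260: m=(l==k)&(mm>0);out.append((s[k].tolist(),np.round(X[m].mean(0),4),np.round(rect(X,m)[0],1),f["color"][m].mean(0).round()))
    return out
E
python3 - <<'E'
from h import *
f=grab("top"); np.savez("t2.npz",**f)
for t in tubs(f): print(t)
s=monitor.state();print(s["tool_pos"])
g=cv2.resize(f["color"][130:260,120:380],None,fx=2,fy=2,interpolation=cv2.INTER_CUBIC)
save("t2.png",g)
E
```

```text
([276, 206, 12, 13, 137], array([ 0.4416, -0.1252,  0.0581]), array([ 441.3, -125.4]), array([80., 79., 72.]))
([244, 159, 13, 13, 146], array([ 0.6151, -0.0094,  0.1215]), array([615.1,  -8.5]), array([81., 80., 74.]))
[0.44261765 0.16956869 0.20703768]
```

View pics/t2.png

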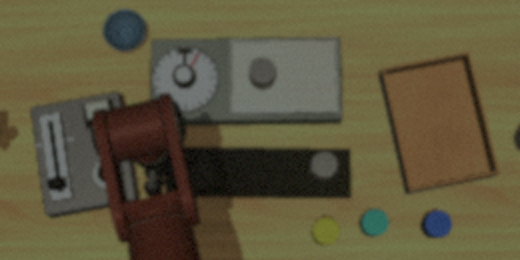

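Tub A stands on the pan (crop 262,72), tub B is still on the mat (323,165), and the pointer has swung one step. Next I pick tub B.

Request:
arm_command --rows '[[85,[0,-0.983,0],[0,0,0]],[85,[0,-0.983,0],[0,0,0]],[85,[0,-0.983,0],[0,0,0]],[85,[0,-0.983,0],[0,0,0]],[85,[0,-0.983,0],[0,0,0]],[85,[0,-0.983,0],[0,0,0]],[85,[0,-0.983,0],[0,0,0]],[85,[0,-0.983,0],[0,0,0]],[85,[0,-0.983,0],[0,0,0]],[85,[0,-0.983,0],[0,0,0]],[85,[0,-0.983,0],[0,0,0]]]'

```text
time: 12.45
tool_pos: [0.4423, -0.1244, 0.207]
tool_rot: [-0.0, 0.726, 0.688, 0.0]
contact_force: [-1.0, 0.4, -1.0]
gripper_width: 0.992
grasp_force: 0.0
```

Request:
arm_command --rows '[[85,[0,0,-0.15],[0,0,0]],[85,[0,0,-0.29],[0,0,0]],[85,[0,0,-0.42],[0,0,0]],[85,[0,0,-0.54],[0,0,0]],[85,[0,0,-0.6],[0,0,0]],[85,[0,0,-0.62],[0,0,0]],[85,[0,0,-0.62],[0,0,0]]]'

```text
time: 13.03
tool_pos: [0.4411, -0.1231, 0.0196]
tool_rot: [-0.002, 0.725, 0.688, -0.001]
contact_force: [0.7, -0.2, -0.4]
gripper_width: 1.0
grasp_force: 0.0
```

Request:
arm_command --rows '[[40,[0,0,0],[0,0,0]],[40,[0,0,0],[0,0,0]],[40,[0,0,0],[0,0,0]],[40,[0,0,0],[0,0,0]],[40,[0,0,0],[0,0,0]],[40,[0,0,0],[0,0,0]],[40,[0,0,0],[0,0,0]],[40,[0,0,0],[0,0,0]]]'

```text
time: 13.7
tool_pos: [0.4442, -0.1256, 0.024]
tool_rot: [0.002, 0.726, 0.688, 0.001]
contact_force: [-1.7, 1.6, 6.1]
gripper_width: 0.587
grasp_force: 61.9
```

Request:
arm_command --rows '[[40,[0,0,0.1],[0,0,0]],[40,[0,0,0.2],[0,0,0]],[40,[0,0,0.3],[0,0,0]],[40,[0,0,0.4],[0,0,0]],[40,[0,0,0.4],[0,0,0]],[40,[0,0,0.4],[0,0,0]],[40,[0,0,0.4],[0,0,0]],[40,[0,0,0.4],[0,0,0]]]'

```text
time: 14.37
tool_pos: [0.4409, -0.1242, 0.1392]
tool_rot: [-0.002, 0.726, 0.688, -0.001]
contact_force: [0.7, 0.3, -2.7]
gripper_width: 0.593
grasp_force: 63.6
```

Request:
arm_command --rows '[[40,[0.1,0.02,0],[0,0,0]],[40,[0.2,0.04,0],[0,0,0]],[40,[0.32,0.05,0],[0,0,0]],[40,[0.44,0.07,0],[0,0,0]],[40,[0.53,0.08,0],[0,0,0]],[40,[0.583,0.083,0],[0,0,0]],[40,[0.583,0.083,0],[0,0,0]],[40,[0.583,0.083,0],[0,0,0]],[40,[0.583,0.083,0],[0,0,0]],[40,[0.583,0.083,0],[0,0,0]]]'

```text
time: 15.2
tool_pos: [0.6157, -0.0999, 0.1401]
tool_rot: [-0.001, 0.726, 0.687, -0.001]
contact_force: [1.5, -0.0, -3.2]
gripper_width: 0.59
grasp_force: 63.8
```

Request:
arm_command --rows '[[40,[0,0,-0.04],[0,0,0]],[40,[0,0,-0.08],[0,0,0]],[40,[0,0,-0.12],[0,0,0]],[40,[0,0,-0.145],[0,0,0]],[40,[0,0,-0.16],[0,0,0]],[40,[0,0,-0.17],[0,0,0]],[40,[0,0,-0.177],[0,0,0]],[40,[0,0,-0.18],[0,0,0]],[40,[0,0,-0.18],[0,0,0]],[40,[0,0,-0.18],[0,0,0]]]'

```text
time: 16.03
tool_pos: [0.6176, -0.1001, 0.0879]
tool_rot: [0.0, 0.726, 0.688, 0.0]
contact_force: [-0.1, 0.4, -2.0]
gripper_width: 0.592
grasp_force: 63.8
```

Touching or nearly so; I lower 1 mm, release, lift and move clear towards the slider with the yaw for the printer.

Request:
arm_command --rows '[[40,[0,0,-0.004],[0,0,0]],[40,[0,0,-0.004],[0,0,0]],[75,[0,0,-0.004],[0,0,0]],[75,[0,0,-0.004],[0,0,0]],[75,[0,0,-0.004],[0,0,0]],[75,[0,0,-0.004],[0,0,0]],[75,[0,0,-0.004],[0,0,0]],[75,[0,0,0.08],[0,0,0]],[75,[0,0,0.2],[0,0,0]],[75,[0,0,0.33],[0,0,0]],[75,[0,0,0.45],[0,0,0]],[75,[0,0,0.45],[0,0,0]]]'

```text
time: 17.03
tool_pos: [0.6214, -0.1011, 0.2331]
tool_rot: [0.007, 0.726, 0.688, 0.004]
contact_force: [1.4, -0.9, 1.6]
gripper_width: 0.881
grasp_force: 0.0
```

Request:
arm_command --rows '[[70,[-0.672,0.8,0],[0,0,0]],[70,[-0.672,0.8,0],[0,0,0]],[70,[-0.672,0.8,0],[0,0,0]],[70,[-0.672,0.8,0],[0,0,0]],[70,[-0.672,0.8,0],[0,0,0]],[70,[-0.672,0.8,0],[0,0,0]],[70,[-0.672,0.8,0],[0,0,0]],[70,[-0.672,0.8,0],[0,0,0]],[70,[-0.672,0.8,0],[0,0,0]],[70,[-0.672,0.8,0],[0,0,0]],[70,[-0.672,0.8,0],[0,0,0]]]'

```text
time: 17.95
tool_pos: [0.416, 0.1397, 0.2224]
tool_rot: [0.0, 0.726, 0.688, 0.0]
contact_force: [-0.2, -0.1, -1.3]
gripper_width: 0.826
grasp_force: 0.0
```

```bash
python3 - <<'E'
from h import *
f=grab("top"); np.savez("t3.npz",**f)
for t in tubs(f): print(t)
s=monitor.state();print(s["tool_pos"],s["tool_rot"])
X=cloud(f);Z=X[...,2];m=np.zeros(Z.shape,bool);m[172:242,130:165]=1;m&=(Z>.085)&(Z<.13);print(m.sum(),rect(X,m) if m.any() else 0)
E
```

```text
([245, 159, 12, 13, 108], array([ 0.615 , -0.0105,  0.12  ]), array([615.6, -10.4]), array([79., 78., 72.]))
([268, 158, 13, 14, 136], array([ 0.6162, -0.1015,  0.1196]), array([615.4, -99.5]), array([81., 81., 74.]))
[0.41617954 0.13939704 0.22235683] [ 2.18773286e-04  7.26448243e-01  6.87221145e-01 -1.96909528e-05]
45 ((414.76995849609375, 383.5528869628906), (19.318058013916016, 27.050790786743164), 10.781869888305664)
```

Request:
arm_command --rows '[[60,[-0.003,0.812,0],[0,0,0.8]],[60,[-0.003,0.812,0],[0,0,0.8]],[60,[-0.003,0.812,0],[0,0,0.8]],[60,[-0.003,0.812,0],[0,0,0.8]],[60,[-0.003,0.812,0],[0,0,0.8]],[60,[-0.003,0.812,0],[0,0,0.8]],[60,[-0.003,0.812,0],[0,0,0.8]],[60,[-0.003,0.812,0],[0,0,0.8]],[60,[-0.003,0.812,0],[0,0,0.8]],[60,[-0.003,0.812,0],[0,0,0.8]],[60,[-0.003,0.812,0],[0,0,0.8]],[60,[-0.003,0.812,0],[0,0,0.8]]]'

```text
time: 19.0
tool_pos: [0.4158, 0.383, 0.2219]
tool_rot: [-0.0, 0.186, 0.983, -0.0]
contact_force: [0.1, -0.4, -0.7]
gripper_width: 0.702
grasp_force: 0.0
```

Request:
arm_command --rows '[[60,[0,0,0],[0,0,0.34]],[60,[0,0,0],[0,0,0.34]],[60,[0,0,0],[0,0,0.34]],[60,[0,0,0],[0,0,0.34]],[60,[0,0,0],[0,0,0.34]],[60,[0,0,0],[0,0,0.34]],[60,[0,0,0],[0,0,0.34]],[60,[0,0,0],[0,0,0.34]],[60,[0,0,0],[0,0,0.34]]]'

```text
time: 19.75
tool_pos: [0.4148, 0.3835, 0.2222]
tool_rot: [-0.0, -0.082, 0.997, -0.0]
contact_force: [-0.6, 0.1, -0.7]
gripper_width: 0.703
grasp_force: 0.0
```

Request:
arm_command --rows '[[60,[0,0,-0.12],[0,0,0]],[60,[0,0,-0.24],[0,0,0]],[60,[0,0,-0.35],[0,0,0]],[60,[0,0,-0.43],[0,0,0]],[60,[0,0,-0.47],[0,0,0]],[60,[0,0,-0.49],[0,0,0]],[60,[0,0,-0.49],[0,0,0]],[60,[0,0,-0.49],[0,0,0]]]'

```text
time: 20.42
tool_pos: [0.4156, 0.3843, 0.0769]
tool_rot: [0.001, -0.082, 0.997, 0.001]
contact_force: [-0.0, -0.0, -0.2]
gripper_width: 0.704
grasp_force: 0.0
```

Request:
arm_command --rows '[[20,[0,0,0],[0,0,0]],[20,[0,0,0],[0,0,0]],[20,[0,0,0],[0,0,0]],[20,[0,0,0],[0,0,0]],[20,[0,0,0],[0,0,0]],[20,[0,0,0],[0,0,0]],[20,[0,0,0],[0,0,0]],[20,[0,0,0],[0,0,0]],[20,[0,0,0],[0,0,0]]]'

```text
time: 21.17
tool_pos: [0.4158, 0.3845, 0.0773]
tool_rot: [0.001, -0.083, 0.997, 0.001]
contact_force: [0.6, 0.2, 5.7]
gripper_width: 0.313
grasp_force: 60.4
```

Request:
arm_command --rows '[[20,[0.036,0.006,0],[0,0,0]],[20,[0.072,0.012,0],[0,0,0]],[20,[0.108,0.018,0],[0,0,0]],[20,[0.144,0.024,0],[0,0,0]],[20,[0.18,0.03,0],[0,0,0]],[20,[0.216,0.036,0],[0,0,0]],[20,[0.252,0.042,0],[0,0,0]],[20,[0.286,0.047,0],[0,0,0]],[20,[0.286,0.047,0],[0,0,0]],[20,[0.286,0.047,0],[0,0,0]],[20,[0.286,0.047,0],[0,0,0]]]'

```text
time: 22.08
tool_pos: [0.5021, 0.3984, 0.0774]
tool_rot: [0.002, -0.082, 0.997, 0.001]
contact_force: [2.1, 0.3, 5.7]
gripper_width: 0.318
grasp_force: 61.2
```

Request:
arm_command --rows '[[60,[0,0,0],[0,0,0]],[60,[0,0,0],[0,0,0]],[60,[0,0,0],[0,0,0]],[60,[0,0,0],[0,0,0]],[60,[0,0,0],[0,0,0]],[60,[0,0,0.12],[0,0,0]],[60,[0,0,0.25],[0,0,0]],[60,[0,0,0.38],[0,0,0]],[60,[0,0,0.45],[0,0,0]],[60,[0,0,0.45],[0,0,0]]]'

```text
time: 22.92
tool_pos: [0.5033, 0.3996, 0.2184]
tool_rot: [0.005, -0.083, 0.997, 0.003]
contact_force: [0.4, -0.6, 0.4]
gripper_width: 0.702
grasp_force: 0.0
```

Request:
arm_command --rows '[[50,[0,-0.75,0],[0,0,0]],[50,[0,-0.75,0],[0,0,0]],[50,[0,-0.75,0],[0,0,0]],[50,[0,-0.75,0],[0,0,0]],[50,[0,-0.75,0],[0,0,0]],[50,[0,-0.75,0],[0,0,0]],[50,[0,-0.75,0],[0,0,0]],[50,[0,-0.75,0],[0,0,0]],[50,[0,-0.75,0],[0,0,0]]]'

```text
time: 23.67
tool_pos: [0.5002, 0.1733, 0.2097]
tool_rot: [-0.0, -0.083, 0.997, 0.0]
contact_force: [-0.2, -0.3, 0.7]
gripper_width: 0.585
grasp_force: 0.0
```

```bash
python3 - <<'E'
from h import *
f=grab("top"); np.savez("t4.npz",**f)
for t in tubs(f): print(t)
s=monitor.state();print(s["tool_pos"],s["tool_rot"])
X=cloud(f);Z=X[...,2]
for b in ((130,172,162,242),(160,200,195,242)):
    m=np.zeros(Z.shape,bool);m[b[1]:b[3],b[0]:b[2]]=1;m&=(Z>.08)&(Z<.13);print(m.sum(),rect(X,m) if m.any() else 0)
a=ortho(f,X,.36,.60,.22,.46,.05,1600); b=ortho(f,X,.36,.60,.22,.46,.104,1600)
save("t4.png",np.hstack([a,b]))
E
```

```text
([203, 150, 17, 11, 151], array([0.6779, 0.147 , 0.052 ]), array([676.9, 145.6]), array([82., 86., 80.]))
([216, 160, 8, 8, 61], array([0.6419, 0.1112, 0.0526]), array([641.4, 112. ]), array([109., 105., 103.]))
([211, 169, 19, 11, 139], array([0.5969, 0.1095, 0.0528]), array([599.2, 110.8]), array([89., 89., 82.]))
([245, 159, 12, 13, 125], array([ 0.6164, -0.0119,  0.12  ]), array([615.8, -10.5]), array([82., 81., 75.]))
([268, 158, 13, 13, 148], array([ 0.6155, -0.0995,  0.1197]), array([617.3, -99.7]), array([82., 82., 75.]))
[0.5002306  0.1736189  0.20985988] [-3.49916707e-04 -8.31313221e-02  9.96538527e-01  1.58917628e-04]
48 ((501.97930908203125, 397.330322265625), (20.05226707458496, 28.387229919433594), 8.965279579162598)
33 ((434.922119140625, 292.1969299316406), (40.13514709472656, 10.165755271911621), 15.097735404968262)
```

View pics/t4.png

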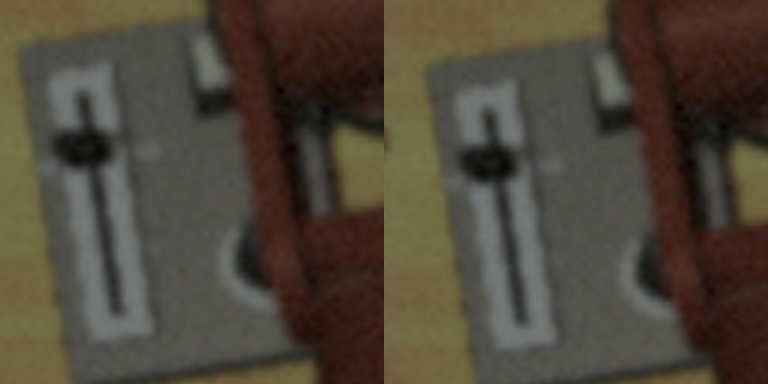

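The slider's block (left panel 83,148; right panel 489,161) sits on the long line, whose ends are at (47,168) and (150,149) in the left panel. Measured offset is about 1 mm. Next the key.

Request:
arm_command --rows '[[50,[-0.213,0.39,0],[0,0,0]],[50,[-0.213,0.39,0],[0,0,0]],[50,[-0.213,0.39,0],[0,0,0]],[50,[-0.213,0.39,0],[0,0,0]],[50,[-0.213,0.39,0],[0,0,0]],[50,[-0.213,0.39,0],[0,0,0]],[50,[-0.213,0.39,0],[0,0,0]]]'

```text
time: 24.3
tool_pos: [0.4369, 0.2894, 0.2101]
tool_rot: [-0.0, -0.083, 0.997, -0.0]
contact_force: [-0.7, 0.2, 0.0]
gripper_width: 0.583
grasp_force: 0.0
```

Request:
arm_command --rows '[[50,[0,0,-0.12],[0,0,0]],[50,[0,0,-0.24],[0,0,0]],[50,[0,0,-0.34],[0,0,0]],[50,[0,0,-0.42],[0,0,0]],[50,[0,0,-0.45],[0,0,0]],[50,[0,0,-0.467],[0,0,0]],[50,[0,0,-0.467],[0,0,0]],[50,[0,0,-0.467],[0,0,0]],[50,[0,0,-0.467],[0,0,0]]]'

```text
time: 25.05
tool_pos: [0.4382, 0.2902, 0.0724]
tool_rot: [0.002, -0.082, 0.997, 0.001]
contact_force: [-0.1, -0.4, 0.2]
gripper_width: 0.588
grasp_force: 0.0
```

Request:
arm_command --rows '[[5,[0,0,0],[0,0,0]],[5,[0,0,0],[0,0,0]],[5,[0,0,0],[0,0,0]],[5,[0,0,0],[0,0,0]],[5,[0,0,0],[0,0,0]],[5,[0,0,0],[0,0,0]],[5,[0,0,0],[0,0,0]],[5,[0,0,0],[0,0,0]],[5,[0,0,0],[0,0,0]]]'

```text
time: 25.8
tool_pos: [0.437, 0.2914, 0.0715]
tool_rot: [0.001, -0.082, 0.997, 0.002]
contact_force: [-1.1, 4.7, 2.8]
gripper_width: 0.147
grasp_force: 61.4
```

Request:
arm_command --rows '[[5,[0,0,0],[0,0,-0.07]],[5,[0,0,0],[0,0,-0.14]],[5,[0,0,0],[0,0,-0.21]],[5,[0,0,0],[0,0,-0.28]],[5,[0,0,0],[0,0,-0.35]],[5,[0,0,0],[0,0,-0.42]],[5,[0,0,0],[0,0,-0.49]],[5,[0,0,0],[0,0,-0.55]],[5,[0,0,0],[0,0,-0.6]],[5,[0,0,0],[0,0,-0.63]],[5,[0,0,0],[0,0,-0.65]],[5,[0,0,0],[0,0,-0.65]]]'

```text
time: 26.8
tool_pos: [0.4373, 0.2927, 0.0716]
tool_rot: [-0.0, 0.414, 0.91, 0.003]
contact_force: [0.4, 9.4, -0.7]
gripper_width: 0.153
grasp_force: 61.4
```

```bash
python3 -c "
from h import *
s=monitor.state();print(s['tool_rot'],s['ft_torque'],s['contact_force'])"
```

```text
[-3.71260532e-05  4.14250009e-01  9.10156496e-01  3.47571816e-03] [1.41586848 0.05800923 0.71938061] [ 0.44355735  9.37598676 -0.66018703]
```

Request:
arm_command --rows '[[5,[0,0,0],[0,0,-0.02]],[5,[0,0,0],[0,0,-0.04]],[5,[0,0,0],[0,0,-0.04]],[5,[0,0,0],[0,0,-0.04]]]'

```text
time: 27.13
tool_pos: [0.4379, 0.2921, 0.0717]
tool_rot: [0.001, 0.442, 0.897, 0.003]
contact_force: [2.5, 8.0, 0.4]
gripper_width: 0.153
grasp_force: 83.0
```

```bash
python3 -c "
from h import *
s=monitor.state();print(s['tool_rot'],s['ft_torque'],s['contact_force'])"
```

```text
[0.00098918 0.44196894 0.89702428 0.00315077] [ 1.08763106 -0.33278754  0.82400306] [2.54979918 7.95947145 0.41064379]
```

Request:
arm_command --rows '[[60,[0,0,0],[0,0,0]],[60,[0,0,0],[0,0,0]],[60,[0,0,0],[0,0,0]],[60,[0,0,0],[0,0,0]],[60,[0,0,0],[0,0,0]],[60,[0,0,0.12],[0,0,0]],[60,[0,0,0.25],[0,0,0]],[60,[0,0,0.38],[0,0,0]],[60,[0,0,0.5],[0,0,0]],[60,[0,0,0.5],[0,0,0]],[60,[0,0,0.5],[0,0,0]]]'

```text
time: 28.05
tool_pos: [0.4382, 0.2901, 0.2236]
tool_rot: [0.002, 0.443, 0.896, 0.002]
contact_force: [0.1, -0.1, -0.9]
gripper_width: 0.701
grasp_force: 0.0
```

Request:
arm_command --rows '[[75,[0.1,-0.7,0],[0,0,-0.41]],[75,[0.1,-0.7,0],[0,0,-0.41]],[75,[0.1,-0.7,0],[0,0,-0.41]],[75,[0.1,-0.7,0],[0,0,-0.41]],[75,[0.1,-0.7,0],[0,0,-0.41]],[75,[0.1,-0.7,0],[0,0,-0.41]],[75,[0.1,-0.7,0],[0,0,-0.41]],[75,[0.1,-0.7,0],[0,0,-0.41]],[75,[0.1,-0.7,0],[0,0,-0.41]]]'

```text
time: 28.8
tool_pos: [0.4659, 0.0808, 0.2191]
tool_rot: [-0.001, 0.703, 0.711, -0.001]
contact_force: [0.5, 0.1, 0.1]
gripper_width: 0.881
grasp_force: 0.0
```

```bash
python3 - <<'E'
from h import *
f=grab("top"); np.savez("t5.npz",**f)
for t in tubs(f): print(t)
s=monitor.state();print(s["tool_pos"],s["tool_rot"])
X=cloud(f);Z=X[...,2]
for b in ((130,172,162,242),(160,200,195,242)):
    m=np.zeros(Z.shape,bool);m[b[1]:b[3],b[0]:b[2]]=1;m&=(Z>.08)&(Z<.13);print(m.sum(),rect(X,m) if m.any() else 0)
save("t5.png",cv2.resize(f["color"][130:260,120:380],None,fx=2,fy=2,interpolation=cv2.INTER_CUBIC))
E
```

```text
([244, 159, 13, 13, 143], array([ 0.6153, -0.0092,  0.1203]), array([615. ,  -8.5]), array([80., 80., 74.]))
([268, 158, 13, 13, 148], array([ 0.6156, -0.0995,  0.1196]), array([616.4, -99.6]), array([81., 80., 73.]))
[0.46601291 0.08104111 0.21938551] [-6.43758450e-04  7.03136785e-01  7.11054182e-01 -4.44446066e-04]
49 ((500.12628173828125, 397.8188781738281), (30.10008430480957, 20.66746711730957), 86.73445129394531)
46 ((436.273681640625, 289.8496398925781), (39.532508850097656, 14.534690856933594), 9.387373924255371)
```

View pics/t5.png

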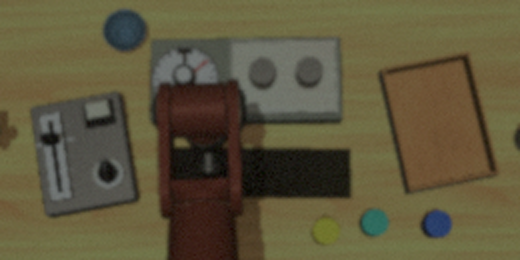

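Both tubs stand on the pan (262,72 and 309,70), the key is back at rest (9.4° = printer yaw), and the slider is on its line. Now packing tub B.

Request:
arm_command --rows '[[80,[0.5,-0.602,0],[0,0,0]],[80,[0.5,-0.602,0],[0,0,0]],[80,[0.5,-0.602,0],[0,0,0]],[80,[0.5,-0.602,0],[0,0,0]],[80,[0.5,-0.602,0],[0,0,0]],[80,[0.5,-0.602,0],[0,0,0]],[80,[0.5,-0.602,0],[0,0,0]],[80,[0.5,-0.602,0],[0,0,0]],[80,[0.5,-0.602,0],[0,0,0]],[80,[0.5,-0.602,0],[0,0,0]]]'

```text
time: 29.68
tool_pos: [0.6161, -0.0989, 0.22]
tool_rot: [-0.0, 0.703, 0.711, -0.0]
contact_force: [-0.1, -1.2, 0.0]
gripper_width: 0.938
grasp_force: 0.0
```

Request:
arm_command --rows '[[80,[0,0,-0.12],[0,0,0]],[80,[0,0,-0.24],[0,0,0]],[80,[0,0,-0.34],[0,0,0]],[80,[0,0,-0.41],[0,0,0]],[80,[0,0,-0.44],[0,0,0]],[80,[0,0,-0.454],[0,0,0]],[80,[0,0,-0.454],[0,0,0]],[80,[0,0,-0.454],[0,0,0]]]'

```text
time: 30.35
tool_pos: [0.6177, -0.1007, 0.086]
tool_rot: [0.001, 0.704, 0.71, 0.001]
contact_force: [0.3, 0.3, -0.1]
gripper_width: 0.934
grasp_force: 0.0
```

Request:
arm_command --rows '[[40,[0,0,0],[0,0,0]],[40,[0,0,0],[0,0,0]],[40,[0,0,0],[0,0,0]],[40,[0,0,0],[0,0,0]],[40,[0,0,0],[0,0,0]],[40,[0,0,0],[0,0,0]],[40,[0,0,0],[0,0,0]],[40,[0,0,0],[0,0,0]]]'

```text
time: 31.02
tool_pos: [0.6175, -0.1011, 0.0848]
tool_rot: [0.001, 0.704, 0.71, 0.001]
contact_force: [2.6, -0.1, 3.1]
gripper_width: 0.594
grasp_force: 61.8
```

Request:
arm_command --rows '[[40,[0,0,0.08],[0,0,0]],[40,[0,0,0.16],[0,0,0]],[40,[0,0,0.24],[0,0,0]],[40,[0,0,0.3],[0,0,0]],[40,[0,0,0.3],[0,0,0]],[40,[0,0,0.3],[0,0,0]],[40,[0,0,0.3],[0,0,0]]]'

```text
time: 31.6
tool_pos: [0.615, -0.1004, 0.1712]
tool_rot: [-0.002, 0.704, 0.71, -0.001]
contact_force: [0.7, -1.0, -3.2]
gripper_width: 0.586
grasp_force: 63.1
```

Request:
arm_command --rows '[[40,[-0.03,-0.1,0],[0,0,0.03]],[40,[-0.06,-0.2,0],[0,0,0.05]],[40,[-0.09,-0.32,0],[0,0,0.07]],[40,[-0.12,-0.44,0],[0,0,0.09]],[40,[-0.16,-0.56,0],[0,0,0.1]],[40,[-0.19,-0.68,0],[0,0,0.1]],[40,[-0.22,-0.8,0],[0,0,0.1]],[40,[-0.25,-0.9,0],[0,0,0.1]],[40,[-0.28,-0.987,0],[0,0,0.1]],[40,[-0.28,-0.987,0],[0,0,0.1]],[40,[-0.28,-0.987,0],[0,0,0.1]],[40,[-0.28,-0.987,0],[0,0,0.1]]]'

```text
time: 32.6
tool_pos: [0.5317, -0.3959, 0.1714]
tool_rot: [-0.002, 0.646, 0.763, 0.0]
contact_force: [0.3, -0.4, -2.4]
gripper_width: 0.589
grasp_force: 63.1
```

Request:
arm_command --rows '[[40,[0,0,-0.08],[0,0,0]],[40,[0,0,-0.16],[0,0,0]],[40,[0,0,-0.24],[0,0,0]],[40,[0,0,-0.32],[0,0,0]],[40,[0,0,-0.39],[0,0,0]],[40,[0,0,-0.43],[0,0,0]],[40,[0,0,-0.46],[0,0,0]],[40,[0,0,-0.475],[0,0,0]],[40,[0,0,-0.475],[0,0,0]],[40,[0,0,-0.475],[0,0,0]],[40,[0,0,-0.475],[0,0,0]]]'

```text
time: 33.52
tool_pos: [0.5335, -0.3978, 0.0333]
tool_rot: [0.001, 0.646, 0.763, -0.0]
contact_force: [-0.5, 0.5, -2.5]
gripper_width: 0.59
grasp_force: 63.1
```

Request:
arm_command --rows '[[40,[0,0,-0.007],[0,0,0]],[40,[0,0,-0.014],[0,0,0]],[40,[0,0,-0.014],[0,0,0]],[40,[0,0,-0.014],[0,0,0]],[40,[0,0,-0.014],[0,0,0]]]'

```text
time: 33.93
tool_pos: [0.5325, -0.397, 0.0273]
tool_rot: [0.0, 0.646, 0.763, -0.0]
contact_force: [0.2, -0.1, -2.5]
gripper_width: 0.587
grasp_force: 63.1
```

Request:
arm_command --rows '[[40,[0,0,-0.004],[0,0,0]],[40,[0,0,-0.008],[0,0,0]],[40,[0,0,-0.008],[0,0,0]],[40,[0,0,-0.008],[0,0,0]],[40,[0,0,-0.008],[0,0,0]]]'

```text
time: 34.35
tool_pos: [0.5328, -0.3974, 0.0269]
tool_rot: [0.0, 0.646, 0.763, -0.0]
contact_force: [-4.3, 2.1, 6.0]
gripper_width: 0.59
grasp_force: 63.7
```

Request:
arm_command --rows '[[75,[0,0,0],[0,0,0]],[75,[0,0,0],[0,0,0]],[75,[0,0,0],[0,0,0]],[75,[0,0,0],[0,0,0]],[75,[0,0,0],[0,0,0]],[75,[0,0,0.1],[0,0,0]],[75,[0,0,0.22],[0,0,0]],[75,[0,0,0.35],[0,0,0]],[75,[0,0,0.48],[0,0,0]],[75,[0,0,0.6],[0,0,0]],[75,[0,0,0.6],[0,0,0]],[75,[0,0,0.6],[0,0,0]]]'

```text
time: 35.35
tool_pos: [0.5341, -0.3983, 0.2093]
tool_rot: [0.004, 0.646, 0.763, -0.0]
contact_force: [0.2, 0.3, -1.0]
gripper_width: 0.878
grasp_force: 0.0
```

Request:
arm_command --rows '[[80,[-0.2,0.646,0],[0,0,-0.1]],[80,[-0.2,0.646,0],[0,0,-0.1]],[80,[-0.2,0.646,0],[0,0,-0.1]],[80,[-0.2,0.646,0],[0,0,-0.1]],[80,[-0.2,0.646,0],[0,0,-0.1]],[80,[-0.2,0.646,0],[0,0,-0.1]],[80,[-0.2,0.646,0],[0,0,-0.1]],[80,[-0.2,0.646,0],[0,0,-0.1]],[80,[-0.2,0.646,0],[0,0,-0.1]]]'

```text
time: 36.1
tool_pos: [0.4726, -0.2039, 0.2042]
tool_rot: [-0.0, 0.704, 0.71, -0.0]
contact_force: [-0.1, -0.1, -0.6]
gripper_width: 0.934
grasp_force: 0.0
```

```bash
python3 - <<'E'
from h import *
f=grab("top"); np.savez("t6.npz",**f)
for t in tubs(f): print(t)
s=monitor.state();print(s["tool_pos"],s["tool_rot"])
E
```

```text
([344, 181, 13, 13, 141], array([ 0.5312, -0.3965,  0.06  ]), array([ 532.2, -397.9]), array([80., 77., 69.]))
([244, 159, 13, 13, 136], array([ 0.6144, -0.0082,  0.121 ]), array([615. ,  -8.5]), array([81., 81., 75.]))
[ 0.47268161 -0.20413366  0.20442278] [-3.58446177e-04  7.04596274e-01  7.09608294e-01 -1.78696123e-04]
```

Request:
arm_command --rows '[[80,[0.475,0.649,0],[0,0,0]],[80,[0.475,0.649,0],[0,0,0]],[80,[0.475,0.649,0],[0,0,0]],[80,[0.475,0.649,0],[0,0,0]],[80,[0.475,0.649,0],[0,0,0]],[80,[0.475,0.649,0],[0,0,0]],[80,[0.475,0.649,0],[0,0,0]],[80,[0.475,0.649,0],[0,0,0]],[80,[0.475,0.649,0],[0,0,0]],[80,[0.475,0.649,0],[0,0,0]]]'

```text
time: 36.98
tool_pos: [0.6148, -0.0099, 0.2045]
tool_rot: [-0.0, 0.705, 0.709, -0.0]
contact_force: [0.9, 0.1, -0.2]
gripper_width: 0.937
grasp_force: 0.0
```

Request:
arm_command --rows '[[80,[0,0,-0.1],[0,0,0]],[80,[0,0,-0.2],[0,0,0]],[80,[0,0,-0.3],[0,0,0]],[80,[0,0,-0.35],[0,0,0]],[80,[0,0,-0.38],[0,0,0]],[80,[0,0,-0.391],[0,0,0]],[80,[0,0,-0.391],[0,0,0]],[80,[0,0,-0.391],[0,0,0]]]'

```text
time: 37.65
tool_pos: [0.616, -0.0091, 0.0893]
tool_rot: [0.001, 0.704, 0.71, 0.001]
contact_force: [0.6, 0.5, 0.2]
gripper_width: 0.935
grasp_force: 0.0
```

Request:
arm_command --rows '[[40,[0,0,0],[0,0,0]],[40,[0,0,0],[0,0,0]],[40,[0,0,0],[0,0,0]],[40,[0,0,0],[0,0,0]],[40,[0,0,0],[0,0,0]],[40,[0,0,0],[0,0,0]],[40,[0,0,0],[0,0,0]],[40,[0,0,0],[0,0,0]]]'

```text
time: 38.32
tool_pos: [0.6159, -0.0085, 0.0883]
tool_rot: [0.001, 0.704, 0.71, 0.001]
contact_force: [2.4, -0.3, 2.4]
gripper_width: 0.589
grasp_force: 61.9
```

Request:
arm_command --rows '[[40,[0,0,0.08],[0,0,0]],[40,[0,0,0.16],[0,0,0]],[40,[0,0,0.24],[0,0,0]],[40,[0,0,0.3],[0,0,0]],[40,[0,0,0.3],[0,0,0]],[40,[0,0,0.3],[0,0,0]],[40,[0,0,0.3],[0,0,0]]]'

```text
time: 38.9
tool_pos: [0.6133, -0.0082, 0.1746]
tool_rot: [-0.002, 0.704, 0.71, -0.002]
contact_force: [-0.3, -0.8, -3.5]
gripper_width: 0.587
grasp_force: 63.2
```

Request:
arm_command --rows '[[40,[-0.03,-0.1,0],[0,0,0.03]],[40,[-0.06,-0.2,0],[0,0,0.05]],[40,[-0.09,-0.32,0],[0,0,0.07]],[40,[-0.13,-0.44,0],[0,0,0.09]],[40,[-0.17,-0.56,0],[0,0,0.1]],[40,[-0.21,-0.68,0],[0,0,0.1]],[40,[-0.25,-0.8,0],[0,0,0.1]],[40,[-0.29,-0.9,0],[0,0,0.1]],[40,[-0.323,-1.0,0],[0,0,0.1]],[40,[-0.323,-1.0,0],[0,0,0.1]],[40,[-0.323,-1.0,0],[0,0,0.1]],[40,[-0.323,-1.0,0],[0,0,0.1]]]'

```text
time: 39.9
tool_pos: [0.5172, -0.3075, 0.1752]
tool_rot: [-0.002, 0.646, 0.763, 0.0]
contact_force: [0.6, 0.4, -2.4]
gripper_width: 0.594
grasp_force: 63.3
```

Request:
arm_command --rows '[[40,[0,-0.028,-0.06],[0,0,0]],[40,[0,-0.028,-0.16],[0,0,0]],[40,[0,-0.028,-0.24],[0,0,0]],[40,[0,-0.028,-0.32],[0,0,0]],[40,[0,-0.028,-0.39],[0,0,0]],[40,[0,-0.028,-0.44],[0,0,0]],[40,[0,-0.028,-0.47],[0,0,0]],[40,[0,-0.028,-0.49],[0,0,0]],[40,[0,-0.028,-0.495],[0,0,0]],[40,[0,-0.028,-0.495],[0,0,0]],[40,[0,-0.028,-0.495],[0,0,0]]]'

```text
time: 40.82
tool_pos: [0.5188, -0.3168, 0.0297]
tool_rot: [0.001, 0.646, 0.763, 0.0]
contact_force: [0.1, -1.1, -3.1]
gripper_width: 0.594
grasp_force: 63.5
```

Request:
arm_command --rows '[[40,[0,0,-0.004],[0,0,0]],[40,[0,0,-0.008],[0,0,0]],[40,[0,0,-0.008],[0,0,0]],[40,[0,0,-0.008],[0,0,0]]]'

```text
time: 41.15
tool_pos: [0.519, -0.3173, 0.029]
tool_rot: [0.001, 0.646, 0.763, 0.0]
contact_force: [-2.7, 3.4, 6.0]
gripper_width: 0.592
grasp_force: 64.1
```

Contact with the crate floor; I release, lift and clear the view.

Request:
arm_command --rows '[[75,[0,0,0],[0,0,0]],[75,[0,0,0],[0,0,0]],[75,[0,0,0],[0,0,0]],[75,[0,0,0],[0,0,0]],[75,[0,0,0],[0,0,0]],[75,[0,0,0.1],[0,0,0]],[75,[0,0,0.22],[0,0,0]],[75,[0,0,0.35],[0,0,0]],[75,[0,0,0.48],[0,0,0]],[75,[0,0,0.6],[0,0,0]],[75,[0,0,0.6],[0,0,0]],[75,[0,0,0.6],[0,0,0]]]'

```text
time: 42.15
tool_pos: [0.5197, -0.3181, 0.2107]
tool_rot: [0.004, 0.646, 0.763, 0.0]
contact_force: [0.1, 0.1, -0.4]
gripper_width: 0.881
grasp_force: 0.0
```

Request:
arm_command --rows '[[80,[-0.3,0.75,0],[0,0,0]],[80,[-0.3,0.75,0],[0,0,0]],[80,[-0.3,0.75,0],[0,0,0]],[80,[-0.3,0.75,0],[0,0,0]],[80,[-0.3,0.75,0],[0,0,0]],[80,[-0.3,0.75,0],[0,0,0]],[80,[-0.3,0.75,0],[0,0,0]],[80,[-0.3,0.75,0],[0,0,0]],[80,[-0.3,0.75,0],[0,0,0]],[80,[-0.3,0.75,0],[0,0,0]]]'

```text
time: 42.98
tool_pos: [0.4282, -0.0925, 0.206]
tool_rot: [-0.001, 0.647, 0.763, -0.0]
contact_force: [0.0, 0.4, -0.8]
gripper_width: 0.935
grasp_force: 0.0
```

```bash
python3 - <<'E' 2>/dev/null
from h import *
f=grab("top"); np.savez("t7.npz",**f)
for t in tubs(f): print(t)
X=cloud(f);Z=X[...,2]
for b in ((130,172,162,242),(160,200,195,242)):
    m=np.zeros(Z.shape,bool);m[b[1]:b[3],b[0]:b[2]]=1;m&=(Z>.08)&(Z<.13);print(m.sum(),rect(X,m) if m.any() else 0)
z=zero_angle(f);print(z[0])
c=np.zeros((280,800,3),np.uint8);c[:260,:520]=cv2.resize(f["color"][130:260,120:380],None,fx=2,fy=2,interpolation=cv2.INTER_CUBIC);c[:,520:]=z[2]
save("t7.png",c)
E
```

```text
([344, 181, 13, 13, 142], array([ 0.5309, -0.3965,  0.0594]), array([ 530.8, -397.2]), array([78., 75., 67.]))
([324, 185, 13, 13, 141], array([ 0.5178, -0.3178,  0.0601]), array([ 517.7, -318. ]), array([79., 76., 67.]))
48 ((499.90997314453125, 397.44781494140625), (27.184968948364258, 19.813446044921875), 89.23139953613281)
48 ((436.3497009277344, 290.03515625), (40.664276123046875, 13.920345306396484), 9.459320068359375)
(np.float64(0.010817381221325952), np.int64(903))
```

View pics/t7.png

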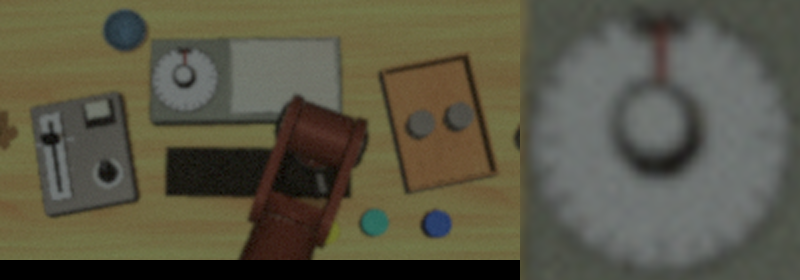

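Both tubs stand in the crate (421,123 and 459,116), the pointer is on zero (660,25), the slider is on its line and the key is at rest.

```bash
python3 -c "
from h import *
print(manip.job_done())"
```

```text
the job is handed in; nothing more can be done
None
```

The job is handed in, but no verdict came back: in the last picture both tubs stood in the crate, the empty scale read zero, the slider was on the long line and the key was back at rest.

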